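# Unlock the drill jig and load the left-hand bracket

### The job

Load the left-hand angle bracket into the drill jig: first pull the yellow-knobbed lock bolt fully back, because it blocks the carriage, then slide the carriage by its red handle fully out to its loading stop. Next stand the left-hand bracket (cheek at the left when it stands on its foot with its open side facing you) on its foot on the bench and let go of it, then take it again by its upright wall, set it squarely down in the nest with its wall along the green fence, and let go. Finally push the carriage fully home under the drill bridge, with the bracket still seated, and leave the right-hand bracket and everything else on the bench where it is.

Things in the scene. Friction and masses are not known exactly. Their poses are not given: they have to be found in the camera images.
- jig: fixed drill jig; origin: centre of the underside of its blue base, 130 (x) x 380 (y) x 20 mm; a 70 mm wide arm at y = -49 reaches x = -170 and carries the lock bolt (staple at x -75..-57, 42 high). Drill bridge at y 88..132: 22 mm posts at x = +-80, crossbar 190 long, z 165..185, brass bush down to z = 145. Starts with yaw within 0.2 rad of 0.
- bolt (a joint): lock bolt slide, m: 0 = in, its nose lies across the carriage's path and blocks it; grows as it is pulled towards the jig's -x; stop at 0.035 (fully back). It clears the carriage only beyond 0.028. About 2 N friction; it stays where it is left.
- bolt_knob (a point): middle of the bolt's upright yellow knob (18 mm diameter, spans 22 mm below to 16 mm above this point, which is 58 mm above the bench). Moves with the bolt.
- carriage (a joint): carriage slide, m: 0 = home with the nest under the drill bush; grows as it moves towards the jig's -y; the loading stop is at 0.14 (fully out). About 2 N friction; it stays where it is left. The lock bolt holds it within about 2 mm of home.
- carriage_handle (a point): middle of the carriage's upright red round handle (22 mm diameter, 42 mm tall, spans 21 mm below to 21 mm above this point, which is 81 mm above the bench and 125 mm to the jig's -y of the nest centre). Moves with the carriage.
- nest (a point): centre of the nest floor on the carriage, 36 mm above the bench; axes as the jig's. Pocket 52 (x) x 68 (y) mm: grey end walls 30 mm high at y = +-34 leave no room for fingers on the bracket's ends; green back fence 16 mm high on the +x side, grey lip 6 mm high on the -x side; all 8 mm thick. The foot (44 x 60 mm) goes on the floor, the wall along the green fence.
- bracket_left: grey cast angle bracket, 220 g. Starts on its back, +z up, yaw within 0.35 rad of 0, right of the jig. Body frame, mm: origin on the wall's back face; wall x -28..36, y +-30, z 0..12, one 16 mm hole; foot (2 small holes) x -28..-16, y +-30, z 0..44; thick corner x -16..-6, z 12..22; cheek x -16..12, z 12..38, y 22..30. Standing on its foot, +x is up and +z points to the open side. Left-hand: cheek at the left, seen from its open side.
- bracket_left_foot (a point): centre of the sole of the left-hand bracket's foot, at (-28, 0, 22) mm in its body frame; axes as the body's (x up when it stands).
- bracket_left_top (a point): middle of the free edge of the left-hand bracket's wall, at (36, 0, 6) mm in its body frame; when it stands this is the top of the wall, 64 mm above the sole.
- bracket_right: grey cast angle bracket, 220 g. Starts on its back, +z up. Body frame, mm: origin on the wall's back face; wall x -28..36, y +-30, z 0..12, one 16 mm hole; foot (2 small holes) x -28..-16, y +-30, z 0..44; thick corner x -16..-6, z 12..22; cheek x -16..12, z 12..38, y -30..-22. Standing on its foot, +x is up and +z points to the open side. Right-hand mirror image; a bystander.
- spanner: steel wrench, 190 mm, lying flat; bystander. Origin at the middle of its underside.
- screwdriver: red-handled screwdriver, 210 mm, 26 mm thick, lying; bystander. Origin at the middle of its underside.
- hammer: hammer, 260 mm, lying beyond the jig; bystander. Origin at the middle of its underside.
- spray_can: green spray can, 64 mm diameter, 150 mm tall, standing; bystander. Origin at the centre of its base.
- grease_jar: amber jar, 68 mm diameter, 70 mm tall, standing; bystander. Origin at the centre of its base.
- piston: engine piston, 72 mm diameter, 57 mm tall, standing; bystander. Origin at the centre of its base.
Mind the look-alikes: they are no part of the job. What is shaped like the bracket_left but blue, brown or pink is not meant.

How it is judged:
By the outcome, as a careful person would: the job done as asked, in the order asked, and still so for the second after the job is handed in, with the robot touching nothing.
It also fails if it takes over 72 s, if anything falls off the work surface, if the arm or the gripper's body presses on something with over 40 N, if the wrist force passes 120 N, or if a joint passes its speed limit or range.

### The arm

A 7-joint arm with a two-finger parallel gripper is mounted at the origin on the work surface. World frame = base frame: x ahead of the robot, y to its left, z up, the work surface at z = 0. Lengths are in m, angles in rad, forces in N, time in s.
With the tool pointing down it reaches from about 0.4 to 0.9 m from the base axis. Payload 5.5 kg.
Tool frame: the origin (TCP) lies midway between the tips of the shut fingers; the grasp point (between the pads) lies 19 mm behind it (manip.grip_depth is the distance from the TCP to the grasp point, in m); z points along the fingers, y is the line along which they close (so a half turn about z gives the same grasp; the last joint's range is limited). The gripper opens to 92 mm and grips with 3 to 60 N. Pads are 19 mm wide; open, the fingers measure 130 mm over their backs; the gripper's body (75 mm by 190 mm) begins 47 mm behind the grasp point.
Start: joints at [-0.899, 0.501, -0.427, 1.55, 0.221, 1.138, -0.21], TCP at [0.258, 0.596, 0.205] pointing down, gripper open.
Joint ranges: [-2.88, 2.88], [-0.31, 2.03], [-1.54, 1.56], [0.2, 2.42], [-1.41, 4.55], [0.19, 2.02], [-2.57, 2.57]. Speed limits (rad/s): [2.57, 2.57, 3.14, 3.14, 3.14, 3.14, 3.14].

### API

Orientations are given as a unit quaternion [x, y, z, w].
In Python, from bench import manip, effector, viewer gives the robot as it stands. Calls block until the motion is done:
- manip.move_pose(position, orientation): joint-space move of the TCP to a pose.
- manip.servo_line(position, ori=None, vel=0.15): straight line of the TCP; ori=None keeps the orientation; vel is the mean speed in m/s.
- manip.movej(angles): joint-space move.
- effector.open_jaws() and effector.close(f_grip=None): open the fingers fully, or close them until they stop; f_grip is the grip in N (None keeps the last).
- manip.sleep(seconds).
- manip.solve_ik(position, orientation): joint angles nearest the present ones, or None.
- viewer.get_image(name): name is "scene" or "top" or "wrist"; returns the picture (480x640x3 uint8, red, green, blue); there is no depth.
- viewer.get_calibration(name): a dict with "vfov" (degrees; the focal length in pixels is half the picture's height over the tangent of half this angle, whatever the lens; pixels are square), "cx", "cy" (the principal point, pixels), "eye" and "attitude" of the camera in the world. Camera axes: x right, y down, z forward; pixel columns grow to the right and rows downward; lengths in m; the calibration is good to about 2 mm. A picture is of the moment at which its call begins: read the wrist's pose just before it. get_calibration takes no time and is no camera call; for the wrist camera it gives the pose at the moment of the call.
A pose or a line that the arm cannot do raises manip.PlanningError and nothing moves.
- manip.hand_in(): hands the job in; it is judged then, once.
Readings, each from a call of its own:
- manip.current_clock(): time.
- manip.current_q(): joint angles.
- manip.current_joint_velocities(): joint speeds.
- manip.current_tau(): joint torques, N m.
- manip.current_tool_pos(): TCP position.
- manip.current_tcp_rot(): TCP orientation.
- manip.current_force(): force on the tool from outside, world axes, zero at the start.
- manip.current_wrist_torque(): the same for the moment, N m.
- manip.current_finger_gap(): finger opening in m.
- manip.current_gripper_force(): force on a finger pad.
Only numpy, scipy, OpenCV 4.12 (cv2) and the standard library are available. Lean on these libraries where they do the work, as an engineer would, in place of code of your own. Each camera call takes 0.05 s, during which the arm holds its last target. There are 200 camera calls.

## Working session

There is one attempt and no reset: what is moved stays moved. The work goes in short steps, each a Python script; the robot and the scene stay as the last script left them, time stands still between calls to the robot, and variables do not carry over. Pictures are saved under pics/ and viewed, at most 10 in all, crops included, and the job is handed in when it is done.

```bash
mkdir -p pics; ls
python3 - <<'E'
from bench import manip,viewer
import cv2
for n in("scene","top"):
    cv2.imwrite(f"pics/{n}0.png",viewer.get_image(n)[:,:,::-1]); print(n,viewer.get_calibration(n))
print("wrist",viewer.get_calibration("wrist"),manip.current_tcp_rot(),manip.current_clock())
E
```

```text
pics
scene {'vfov': 52.78967905076665, 'cx': 315.1888876288304, 'cy': 237.91361327881057, 'eye': array([1.23352815, 0.44280623, 1.02808802]), 'attitude': array([ 0.44610242,  0.82183893, -0.31312332, -0.16591319])}
top {'vfov': 48.69541326306579, 'cx': 320.0037214953909, 'cy': 233.5960125355659, 'eye': array([0.43331077, 0.0052421 , 1.59797324]), 'attitude': array([-0.7026423 ,  0.71042921, -0.02941936,  0.02680753])}
wrist {'vfov': 69.54118459667119, 'cx': 313.1467529810719, 'cy': 241.78160730236723, 'eye': array([0.1914259 , 0.62473413, 0.38349689]), 'attitude': array([0.8282547 , 0.54404479, 0.07345713, 0.11230969])} [ 2.02976315e-01  9.79183261e-01 -8.44240103e-04 -2.10273701e-04] 0.1
```

View pics/top0.png

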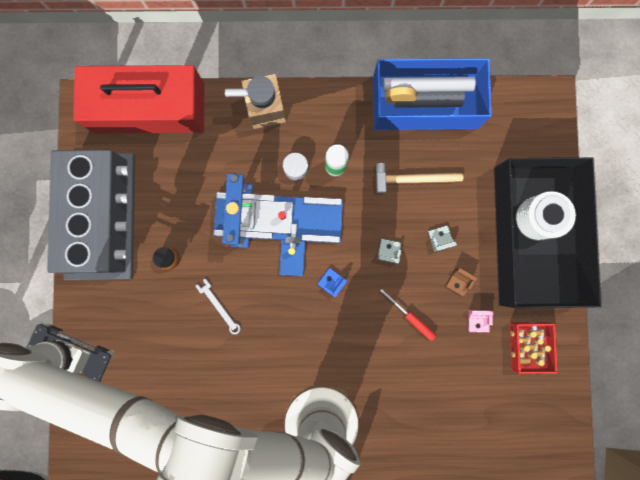

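View pics/scene0.png

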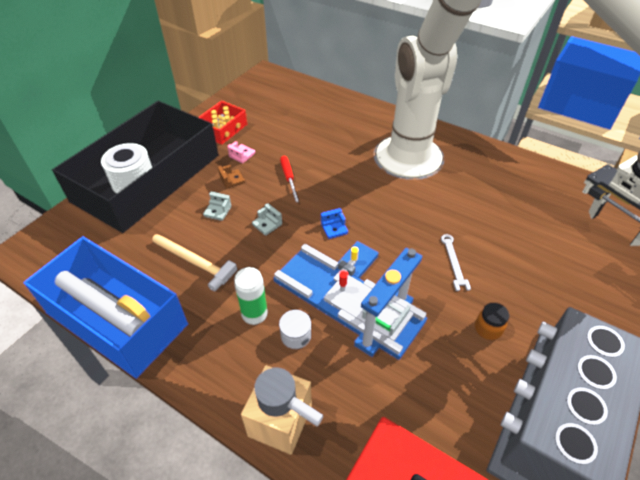

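The top picture shows the jig at about (278,220), with the bridge at its left end, the red handle at (282,215) and the yellow knob at (292,252). The things shaped like the bracket are grey (390,250), grey (441,237), blue (332,282), brown (461,281) and pink (480,321). Only the two greys qualify, so the cheek side decides between them, and I'll crop closer to see it.

```bash
cat > h.py <<'E'
import numpy as np, cv2
from scipy.spatial.transform import Rotation as R
def ray(cal,u,v):
    f=240/np.tan(np.radians(cal["vfov"])/2)
    d=R.from_quat(cal["attitude"]).apply([(u-cal["cx"])/f,(v-cal["cy"])/f,1.]); return np.array(cal["eye"]),d
def at_z(cal,u,v,z):
    e,d=ray(cal,u,v); return e+d*(z-e[2])/d[2]
def proj(cal,p):
    f=240/np.tan(np.radians(cal["vfov"])/2)
    c=R.from_quat(cal["attitude"]).inv().apply(np.asarray(p)-cal["eye"])
    return np.stack([cal["cx"]+f*c[...,0]/c[...,2],cal["cy"]+f*c[...,1]/c[...,2]],-1)
def down(yaw):  # tool z down, tool y (closing) along world direction yaw+90deg, tool x along yaw
    return (R.from_euler('z',yaw)*R.from_euler('x',np.pi)).as_quat()
E
python3 - <<'E'
import cv2,numpy as np
t=cv2.imread("pics/top0.png")
a=cv2.resize(t[170:270,205:350],None,fx=5,fy=5,interpolation=cv2.INTER_CUBIC)[:, :]
b=cv2.resize(t[215:275,365:465],None,fx=8,fy=8,interpolation=cv2.INTER_CUBIC)
cv2.imwrite("pics/jig1.png",a);cv2.imwrite("pics/br1.png",b)
E
```

```text
(no output)
```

View pics/br1.png

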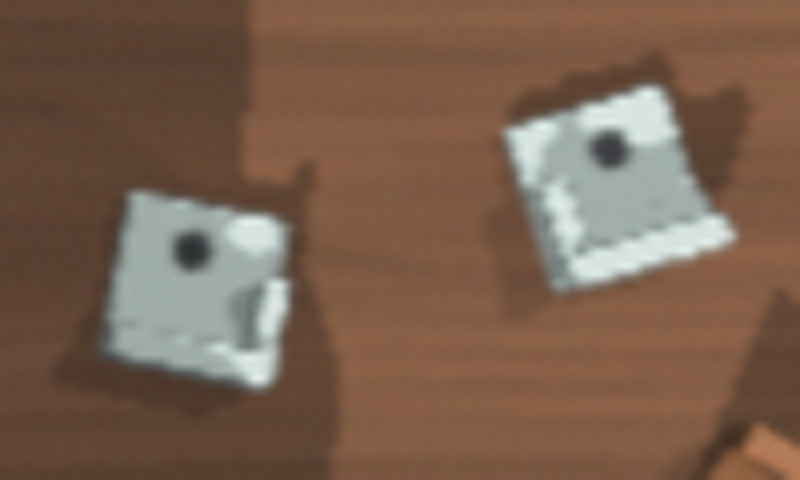

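View pics/jig1.png

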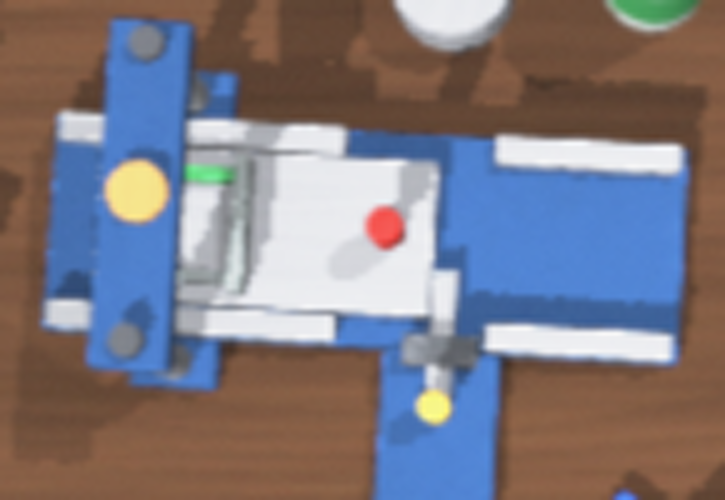

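The target is the right grey bracket at (441,237). Its foot is towards the robot and its cheek is on the left (+y), which makes it left-hand. The nearer grey, (390,250), has its cheek at the right, so it is the bystander. Next I'll fit the poses.

```bash
cat > fit.py <<'E'
from h import *
from bench import viewer,manip
from scipy.optimize import least_squares
cal=viewer.get_calibration("top")
def fit(pts,x0,cal=cal):
    P=np.array([p[0] for p in pts])/1000; U=np.array([p[1] for p in pts],float)
    def W(s): return R.from_euler('z',s[2]).apply(P)+[s[0],s[1],0]
    r=least_squares(lambda s:(proj(cal,W(s))-U).ravel(),x0,loss='soft_l1'); return r.x,np.abs(r.fun).reshape(-1,2).round(1)
if __name__=="__main__":
    J=lambda x,y:(205+(x+.5)/5-.5,170+(y+.5)/5-.5)
    B=lambda x,y:(365+(x+.5)/8-.5,215+(y+.5)/8-.5)
    j,r=fit([((0,-15,102),J(385,226)),((95,132,185),J(110,18)),((95,88,185),J(190,25)),((-95,132,185),J(88,365)),((-95,88,185),J(170,371)),((-65,-190,20),J(677,362))],[.65,.1,0]); print("jig",j,r.tolist())
    b,r=fit([((36,30,12),B(505,130)),((36,-30,12),B(660,85)),((-28,-30,44),B(737,240)),((-28,30,44),B(563,275))],[.6,-.35,.3]); print("br",b,r.tolist())
    k=at_z(cal,*J(433,406),.074); print("knob",k,R.from_euler('z',-j[2]).apply(k-[j[0],j[1],0]))
    def ik(n,p,q):
        s=manip.solve_ik(p,q); print(n,None if s is None else s.round(2))
    for o in (0,np.pi): ik("knob",[k[0],k[1],.048],down(j[2]+o))
    for o in (-1,1): ik("handle",[*(R.from_euler('z',j[2]).apply([0,-.155,0])[:2]+j[:2]),.07],down(j[2]+o*np.pi/2))
    for a in (30,45,55):
      for f in (0,np.pi):
        y=R.from_euler('z',b[2]); t=y.apply([-.017,0,.011])+[b[0],b[1],0]
        for nm,ang in (("pre",np.radians(a)),("post",np.radians(a-90))):
            q=(y*R.from_euler('y',ang)*R.from_euler('x',np.pi)*R.from_euler('z',f)).as_quat()
            print(a,R.from_quat(q).apply([0,0,1]).round(2),end=' '); ik(nm,t+[0,0,.02],q)
E
python3 fit.py
```

```text
jig [ 0.60937505  0.12346638 -0.06176853] [[0.4, 0.4], [0.0, 0.1], [0.3, 0.7], [0.2, 0.7], [0.1, 0.4], [0.5, 0.2]]
br [ 0.53964169 -0.3630509   0.24653649] [[0.1, 0.9], [0.1, 0.3], [1.1, 0.2], [1.0, 1.1]]
knob [0.50604084 0.08227941 0.074     ] [-0.1005947  -0.04748717  0.074     ]
knob [-0.41  0.46  0.24  2.03 -0.17  0.67 -1.7 ]
knob [ 0.    0.46 -0.26  2.01  0.18  0.69  1.13]
handle [-0.83  1.07  1.35  1.82 -1.12  1.26 -2.34]
handle [-0.06  0.54  0.09  1.8  -0.06  0.81 -0.  ]
30 [-0.48 -0.12 -0.87] pre [ 0.13  0.98  0.46  1.31 -0.04  1.32 -0.83]
30 [ 0.84  0.21 -0.5 ] post [ 1.63  0.98 -0.64  2.04 -1.33  0.54  1.2 ]
30 [-0.48 -0.12 -0.87] pre [ 0.4   0.93 -0.02  1.3   0.32  1.37  2.06]
30 [ 0.84  0.21 -0.5 ] post [ 1.63  0.98 -0.64  2.04 -1.33  0.54 -1.94]
45 [-0.69 -0.17 -0.71] pre [ 0.1   1.17  0.5   1.07  0.02  1.6  -0.87]
45 [ 0.69  0.17 -0.71] post [ 1.15  0.7  -0.2   2.05 -1.4   0.62  0.95]
45 [-0.69 -0.17 -0.71] pre [ 0.38  1.12 -0.09  1.05  0.47  1.68  2.  ]
45 [ 0.69  0.17 -0.71] post [ 1.15  0.7  -0.2   2.05 -1.4   0.62 -2.19]
55 [-0.79 -0.2  -0.57] pre [ 0.09  1.31  0.54  0.9   0.05  1.78 -0.86]
55 [ 0.56  0.14 -0.82] post [ 0.7   0.63  0.24  2.02 -1.35  0.7   0.72]
55 [-0.79 -0.2  -0.57] pre [ 0.35  1.26 -0.11  0.88  0.55  1.88  2.01]
55 [ 0.56  0.14 -0.82] post [ 0.7   0.63  0.24  2.02 -1.35  0.7  -2.43]
```

The fits agree to within 2 mm: the knob comes out at jig y -47 against -49 expected. I'll go above the knob and look.

Run:
```python
from h import *
from bench import manip,viewer,effector
k=[.506,.0815]
manip.move_pose([*k,.19],down(-.062+np.pi))
c=viewer.get_calibration("wrist"); im=viewer.get_image("wrist"); cv2.imwrite("pics/w1.png",im[:,:,::-1])
import pickle; pickle.dump(c,open("w1.pkl","wb"))
print(c["eye"],manip.current_tool_pos(),manip.current_q().round(2) if hasattr(manip.current_q(),'round') else manip.current_q(),manip.current_clock(),proj(c,np.array([*k,.074])))
```

```text
[0.43335373 0.08701754 0.36949184] [0.5060494  0.08274226 0.19008211] [-0.01  0.25 -0.23  1.91  0.07  0.98  1.23] 2.2083 [311.13346954 232.01405159]
```

View pics/w1.png

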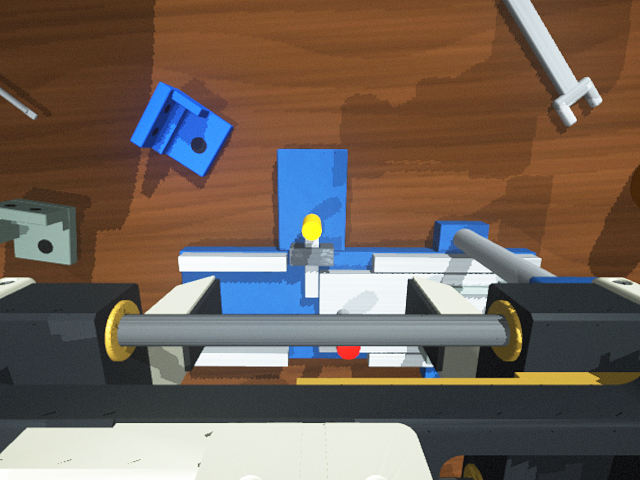

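The wrist view shows the knob top at about (312,231) against (311,232) predicted, so it fits. I'll pull the bolt.

Run:
```python
from h import *
from bench import manip,viewer,effector
yaw=-.062; ex=R.from_euler('z',yaw).apply([1,0,0])
p=np.array([.506,.0815,.048])
manip.servo_line(p,vel=.12); print(manip.current_force(),manip.current_tool_pos())
effector.close(30); manip.sleep(.2); print("gap",manip.current_finger_gap())
p0=np.array(manip.current_tool_pos())
manip.servo_line(p0-.0375*ex,vel=.05); manip.sleep(.2)
print("moved",(np.array(manip.current_tool_pos())-p0)@ex,manip.current_force(),manip.current_finger_gap())
effector.open_jaws()
q=np.array(manip.current_tool_pos());manip.servo_line([q[0],q[1],.2],vel=.2)
h=R.from_euler('z',yaw).apply([0,-.015,0])[:2]+[.6094,.1235]
manip.move_pose([*h,.2],down(yaw+np.pi/2))
im=viewer.get_image("wrist");c=viewer.get_calibration("wrist")
cv2.imwrite("pics/w2.png",im[:,:,::-1]); 
kb=p0-.035*ex;kb[2]=.074
print(manip.current_tool_pos(),h,manip.current_clock(),"handle px",proj(c,np.array([*h,.102])),"knob px",proj(c,kb))
```

```text
[ 0.77138478 -0.8486136   0.65185102] [0.50668473 0.08163784 0.04868316]
gap 0.015875307848010632
moved -0.03491242589754152 [  9.99047941  -1.82991586 -11.91047465] 0.015885268550118438
[0.6078894  0.10837038 0.19946238] [0.6084706  0.10852882] 9.6083 handle px [315.29642053 236.37257516] knob px [169.51543754 263.55769784]
```

View pics/w2.png

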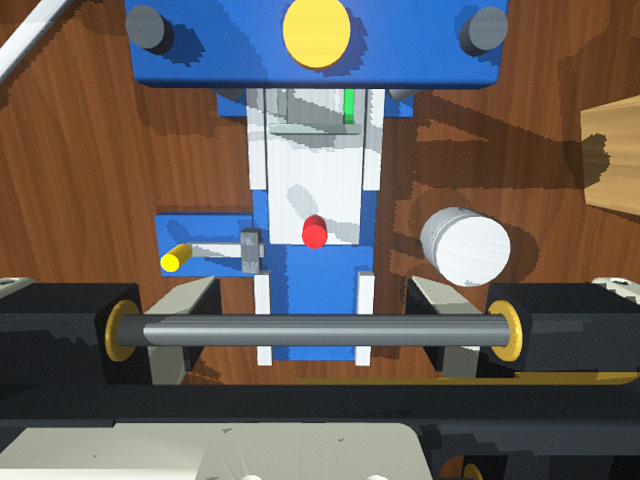

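The bolt is fully back: it travelled 34.9 mm, stopped with about 10 N, and the knob is at the predicted (170,263). The handle is at (315,235), also as predicted. I'll slide the carriage out.

Run:
```python
from h import *
from bench import manip,viewer,effector
yaw=-.062; Z=R.from_euler('z',yaw); ey=Z.apply([0,1,0])
h=np.array([*manip.current_tool_pos()[:2],.071]); h[:2]=[.6085,.1085]
manip.servo_line(h,vel=.15); print(manip.current_force())
effector.close(30); manip.sleep(.1); print("gap",manip.current_finger_gap())
p0=np.array(manip.current_tool_pos())
manip.servo_line(p0-.1425*ey,vel=.1); manip.sleep(.2)
p1=np.array(manip.current_tool_pos()); print("moved",p0,p1,(p1-p0)@ey,manip.current_force())
effector.open_jaws()
manip.servo_line([p1[0],p1[1],.2],vel=.2)
# look at nest from above
n=p1+.125*ey-.03*ey
manip.move_pose([n[0],n[1],.25],down(yaw+np.pi/2))
c=viewer.get_calibration("wrist");im=viewer.get_image("wrist")
cv2.imwrite("pics/w3.png",cv2.resize(im[0:300],(800,375))[:,:,::-1]); import pickle; pickle.dump(c,open("w3.pkl","wb"))
print(manip.current_clock(),[proj(c,p1*[1,1,0]+.125*ey+Z.apply([x,y,z])).round(0).tolist() for x,y,z in((0,0,.036),(.026,-.034,.052),(.026,.034,.052),(.034,.034,.052),(-.034,.034,.042))])
```

```text
[-0.58216821  0.7200808   0.27627704]
gap 0.020636562442963385
moved [0.60870973 0.10847105 0.07097556] [ 0.59953951 -0.03050065  0.07095145] -0.1392728715041142 [-0.49329176  8.06857272 -0.49722029]
16.1583 [[315.0, 186.0], [339.0, 219.0], [340.0, 156.0], [348.0, 156.0], [284.0, 155.0]]
```

View pics/w3.png

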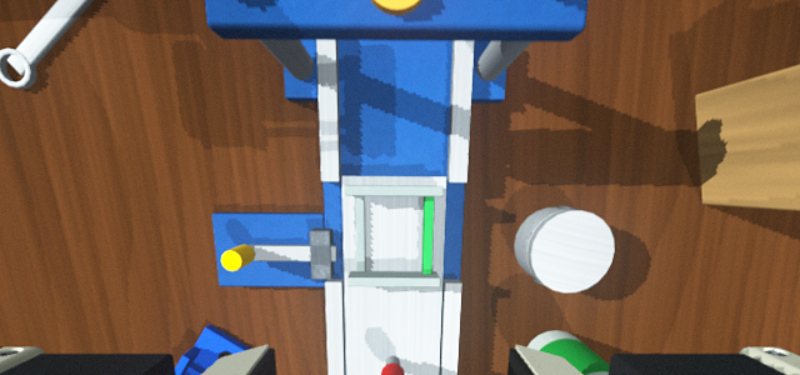

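The carriage is at its stop: it moved 139 mm and stopped with 8 N. The fence inner edge (339) and the end walls match the prediction, so the nest is at (.607,.094). Now a close look at the bracket.

Run:
```python
from h import *
from bench import manip,viewer
import pickle
y=.247
o=R.from_euler('z',y).apply([.05,0,0])
manip.move_pose([.54+o[0],-.363+o[1],.26],down(y+np.pi)) 
c=viewer.get_calibration("wrist");im=viewer.get_image("wrist"); pickle.dump(c,open("w4.pkl","wb"))
u=proj(c,np.array([.54,-.363,.01])); print(u,c["eye"],manip.current_clock(),manip.current_q())
x0,y0=int(np.clip(u[0]-80,0,480)),int(np.clip(u[1]-60,0,360)); print(x0,y0)
cv2.imwrite("pics/w4.png",cv2.resize(im[y0:y0+120,x0:x0+160],None,fx=5,fy=5,interpolation=cv2.INTER_CUBIC)[:,:,::-1])
```

```text
[311.66709243 165.10882641] [ 0.51809919 -0.367715    0.43923881] 18.3333 [ 0.61200492  0.4954098  -0.16997144  1.39588403  0.08411114  1.2576003
  2.25471432]
231 105
```

View pics/w4.png

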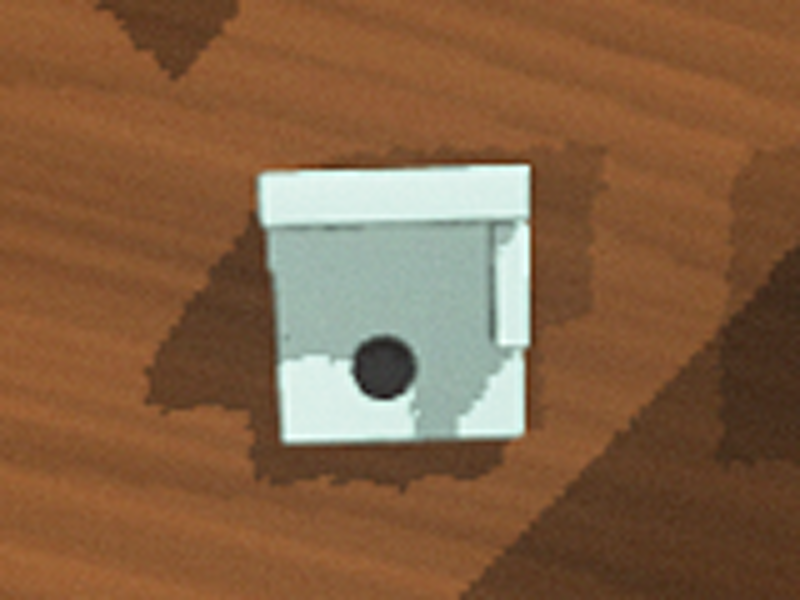

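This is the left-hand bracket: foot at the top of the crop, cheek at the right (the +y side). Foot-top corners are (258,173) and (530,165); wall-end corners are (283,443) and (525,435). I'll fit, grip and stand it up.

Run:
```python
from h import *
from fit import fit
from bench import manip,viewer
import pickle
c=pickle.load(open("w4.pkl","rb"))
B=lambda x,y:(231+(x+.5)/5-.5,105+(y+.5)/5-.5)
b,r=fit([((-28,-30,44),B(258,173)),((-28,30,44),B(530,165)),((-16,-30,44),B(258,227)),((-16,30,44),B(530,218)),((36,-30,12),B(283,443)),((36,30,12),B(525,435))],[.54,-.363,.25],c)
print(b,r.tolist()); pickle.dump(b,open("b.pkl","wb"))
Y=R.from_euler('z',b[2]); a=np.radians(45); O=np.array([b[0],b[1],0])
t=Y.apply([-.017,0,.011])+O
for f in (0,np.pi):
    q1=(Y*R.from_euler('y',a)*R.from_euler('x',np.pi)*R.from_euler('z',f)); d=q1.apply([0,0,1])
    print(f,[manip.solve_ik(t-d*s,q1.as_quat()) for s in (0,.1)])
    # rotating steps
    for k in (0,30,60,90):
        q=(Y*R.from_euler('y',a-np.radians(k))*R.from_euler('x',np.pi)*R.from_euler('z',f)).as_quat()
        for P in ([.52,-.2],[.55,-.3],[.54,-.363]):
            s=manip.solve_ik([*P,.06],q); print(k,P,None if s is None else s.round(2))
```

```text
[ 0.53763756 -0.36530913  0.27994683] [[0.3, 0.3], [0.0, 0.6], [0.3, 0.2], [0.2, 0.2], [0.2, 0.3], [0.0, 0.3]]
0 [array([ 0.06455392,  1.19889376,  0.55071522,  1.09104208, -0.01467057,
        1.5495676 , -0.82969969]), array([ 0.07617807,  1.21856582,  0.55296513,  0.84277801, -0.01910676,
        1.77542616, -0.82886086])]
0 [0.52, -0.2] [-0.11  1.03  0.42  1.26  0.01  1.6  -1.04]
0 [0.55, -0.3] [-0.    1.13  0.5   1.08  0.    1.65 -0.9 ]
0 [0.54, -0.363] [ 0.06  1.16  0.54  1.04  0.01  1.64 -0.82]
30 [0.52, -0.2] [-0.07  0.67  0.42  1.71 -0.13  1.04 -0.92]
30 [0.55, -0.3] [ 0.05  0.77  0.48  1.54 -0.17  1.1  -0.76]
30 [0.54, -0.363] [ 0.13  0.8   0.5   1.49 -0.18  1.11 -0.67]
60 [0.52, -0.2] [ 0.22  0.42  0.26  2.1  -0.6   0.51 -0.34]
60 [0.55, -0.3] [ 0.34  0.53  0.3   1.92 -0.62  0.63 -0.21]
60 [0.54, -0.363] [ 0.43  0.58  0.32  1.84 -0.63  0.7  -0.12]
90 [0.52, -0.2] [-0.27  1.29  1.35  2.38  4.21  1.79  0.82]
90 [0.55, -0.3] [ 1.39  0.7  -0.63  2.12 -1.24  0.35  0.81]
90 [0.54, -0.363] [ 0.96  0.64 -0.01  2.02 -1.4   0.74  0.88]
3.141592653589793 [array([ 0.34814123,  1.12975
[... 210 characters left out ...]
.99 -0.1   1.25  0.35  1.66  1.84]
0 [0.55, -0.3] [ 0.28  1.08 -0.08  1.06  0.41  1.72  1.97]
0 [0.54, -0.363] [ 0.34  1.1  -0.05  1.02  0.45  1.71  2.05]
30 [0.52, -0.2] [ 0.34  0.63 -0.15  1.7   0.24  1.06  1.91]
30 [0.55, -0.3] [ 0.44  0.72 -0.12  1.52  0.26  1.13  2.06]
30 [0.54, -0.363] [ 0.51  0.75 -0.1   1.47  0.26  1.14  2.15]
60 [0.52, -0.2] [ 0.7   0.43 -0.31  2.09 -0.1   0.45  2.36]
60 [0.55, -0.3] [ 0.81  0.53 -0.29  1.9  -0.09  0.55  2.49]
60 [0.54, -0.363] [ 1.16  0.66 -0.65  1.81  0.28  0.64  2.29]
90 [0.52, -0.2] [ 1.8   1.12 -1.3   2.32  1.73  0.31  1.15]
90 [0.55, -0.3] [ 1.83  1.22 -1.32  2.1   1.22  0.41  1.78]
90 [0.54, -0.363] [ 1.78  1.03 -1.11  2.    0.39  0.31  2.57]
```

Run:
```python
from h import *
from bench import manip,viewer,effector
import pickle
b=pickle.load(open("b.pkl","rb"))
Y=R.from_euler('z',b[2]); a=np.radians(45); O=np.array([b[0],b[1],0])
t=Y.apply([-.017,0,.012])+O
q1=(Y*R.from_euler('y',a)*R.from_euler('x',np.pi)); d=q1.apply([0,0,1])
manip.move_pose(t-d*.1,q1.as_quat()); print(manip.current_clock(),manip.current_tool_pos()-(t-d*.1))
manip.servo_line(t,vel=.12); print(manip.current_force(),manip.current_tool_pos()-t)
effector.close(35); manip.sleep(.2); print("gap",manip.current_finger_gap(),manip.current_gripper_force())
manip.servo_line(t+[0,0,.1],vel=.15); print("gap",manip.current_finger_gap(),manip.current_force(),manip.current_clock())
cv2.imwrite("pics/s5.png",viewer.get_image("scene")[:,:,::-1])
cv2.imwrite("pics/w5.png",viewer.get_image("wrist")[:,:,::-1])
for yw in (.28,0,-.06,-.3,-.6):
  for k in (45,90):
    q=(R.from_euler('z',yw)*R.from_euler('y',a-np.radians(k))*R.from_euler('x',np.pi)).as_quat()
    for P in ([.54,-.34],[.6,-.35]):
        s=manip.solve_ik([*P,.05],q); print(yw,k,P,None if s is None else s.round(2))
```

```text
20.9333 [-9.94530013e-05 -4.41957931e-04  3.54269034e-04]
[ 0.13877544 -0.01151077  0.60539548] [ 1.14311169e-03 -7.49845834e-06  6.01667302e-04]
gap 0.007370210661724426 35.000218749046326
gap 0.007603740591046071 [ 0.50077502  0.51984926 -3.2449056 ] 24.2
0.28 45 [0.54, -0.34] [ 0.24  0.65  0.38  1.71 -0.31  0.84 -0.53]
0.28 45 [0.6, -0.35] [ 0.24  0.74  0.38  1.56 -0.32  0.91 -0.57]
0.28 90 [0.54, -0.34] [ 1.55  0.81 -0.78  2.05 -0.82  0.3   0.5 ]
0.28 90 [0.6, -0.35] [ 1.41  0.83 -0.73  1.94 -0.8   0.3   0.41]
0 45 [0.54, -0.34] [ 0.2   0.66  0.44  1.72 -0.36  0.84 -0.77]
0 45 [0.6, -0.35] [ 0.19  0.75  0.44  1.56 -0.38  0.92 -0.81]
0 90 [0.54, -0.34] [ 1.85  1.21 -1.3   2.2   1.89  0.42 -2.2 ]
0 90 [0.6, -0.35] [ 1.72  1.24 -1.3   2.09  1.87  0.46 -2.2 ]
-0.06 45 [0.54, -0.34] [ 0.19  0.67  0.46  1.72 -0.37  0.85 -0.82]
-0.06 45 [0.6, -0.35] [ 0.18  0.75  0.46  1.56 -0.39  0.92 -0.86]
-0.06 90 [0.54, -0.34] [ 1.83  1.2  -1.3   2.23  2.03  0.47 -2.4 ]
-0.06 90 [0.6, -0.35] [ 1.71  1.23 -1.3   2.12  1.99  0.5  -2.38]
-0.3 45 [0.54, -0.34] [ 0.15  0.68  0.52  1.72 -0.42  0.86 -1.02]
-0.3 45 [0.6, -0.35] [ 0.14  0.77  0.52  1.56 -0.45  0.94 -1.06]
-0.3 90 [0.54, -0.34] [ 1.25  0.65 -0.65  2.32  3.15  0.44  2.11]
-0.3 90 [0.6, -0.35] [ 1.16  0.69 -0.65  2.21  2.99  0.39  2.22]
-0.6 45 [0.54, -0.34] [ 0.09  0.7   0.6   1.72 -0.5   0.88 -1.26]
-0.6 45 [0.6, -0.35] [ 0.09  0.79  0.61  1.56 -0.52  0.96 -1.3 ]
-0.6 90 [0.54, -0.34] [ 0.84  0.58 -0.43  2.36  2.71  0.61  2.01]
-0.6 90 [0.6, -0.35] [ 0.6   0.59 -0.21  2.24  2.71  0.51  1.91]
```

Run:
```python
import cv2,numpy as np
s=cv2.imread("pics/s5.png");w=cv2.imread("pics/w5.png")
a=cv2.resize(s[90:330,140:460],(533,400));b=cv2.resize(w,(533,400))[:, 133:400]
cv2.imwrite("pics/c5.png",np.hstack([a,b]))
```

```text
(no output)
```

View pics/c5.png

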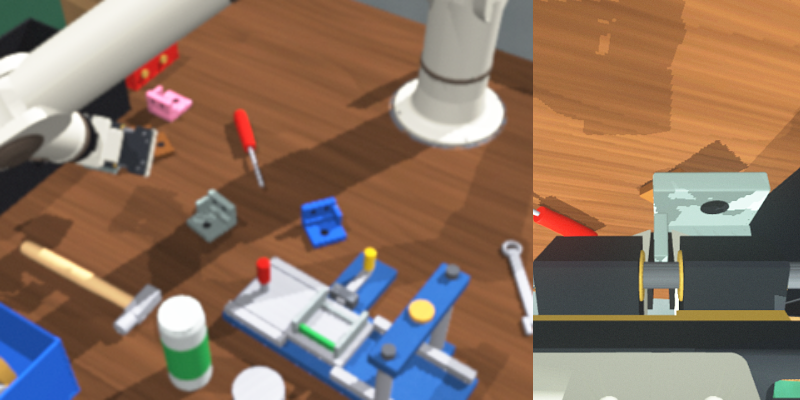

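The wrist view shows the fingers pinching the 8 mm cheek. The bracket slid sideways while the jaws closed, but it is held firmly, with the wall at (653..768,175) in the crop and the hole at (714,207). I'll fit its pose in the hand from those points.

Run:
```python
from h import *
from bench import manip,viewer
from scipy.optimize import least_squares
import pickle
b=pickle.load(open("b.pkl","rb"));c4=pickle.load(open("w4.pkl","rb"))
hole=at_z(c4,231+384.5/5-.5,105+368.5/5-.5,.012); hb=R.from_euler('z',-b[2]).apply(hole-[b[0],b[1],0])*1000; print("hole body",hb)
c=viewer.get_calibration("wrist"); T=np.array(manip.current_tool_pos());Q=R.from_quat(manip.current_tcp_rot())
V=lambda x,y:((x-400)*1.2,y*1.2)
P=np.array([(36,30,12),(36,-30,12),hb])/1000; U=np.array([V(653,175),V(768,172),V(714,207)])
N=R.from_euler('x',-np.pi)*R.from_euler('y',-np.radians(45))   # body->tool nominal
def W(s,P): return Q.apply((R.from_euler('y',s[0])*R.from_euler('z',s[4])*N).apply(P)+s[1:4])+T
s0=np.r_[0,-N.apply([-.017,.026,.012]),0]
print("pred nominal",proj(c,W(s0,P)).round(0).tolist(),U.round(0).tolist())
for fix in (1,0):
    r=least_squares(lambda s:np.r_[(proj(c,W(s,P))-U).ravel(),(s[2]-s0[2])*1000,s[4]*50],s0)
print("dpitch",np.degrees(r.x[0]),"yaw",r.x[4],r.x[1:4],r.fun.round(1))
M=R.from_euler('y',r.x[0])*R.from_euler('z',r.x[4])*N
print("tip in body mm",M.inv().apply(-r.x[1:4])*1000,"tool z in body",M.inv().apply([0,0,1]))
im=cv2.imread("pics/w5.png"); g=cv2.cvtColor(im,cv2.COLOR_BGR2HSV)
for y in range(196,392,6): print(y,''.join('#' if (g[y,x,1]<60 and g[y,x,2]>90) else ('o' if g[y,x,2]<70 else '.') for x in range(270,480,3)))
```

```text
hole body [18.24265181 -4.15449992 12.        ]
pred nominal [[305.0, 230.0], [447.0, 230.0], [379.0, 250.0]] [[304.0, 210.0], [442.0, 206.0], [377.0, 248.0]]
dpitch -41.10612829850232 yaw -0.016306683801988325 [ 0.01008273  0.02524062 -0.01619564] [-1.  -0.3 -0.9  1.6  2.3 -1.3 -0.8 -0.8]
tip in body mm [-10.86854038  25.18752206 -15.76428833] tool z in body [-0.06797039 -0.01072045 -0.99762974]
196 ......................................................................
202 ......................................................................
208 ............#############################################...........oo
214 ............##############################################.......ooooo
220 ............##############################################.....ooooooo
226 ............###############################################..ooooooooo
232 ............##############################################oooooooooooo
238 ............#############################################ooooooooooooo
244 ............####################ooooooooo###############oooooooooooooo
250 ............#########
[... 1074 characters left out ...]
......o.o.o.........o####
340 ...o.o..##############........o............o............o........#####
346 ........##.........##....................o.........o.....o.o.o..o.####
352 ....o...#..o......oo##....o.........o..o..o....o......o.....o.o..ooooo
358 ........##o.###...oo##...................................o.o#####oooo.
364 ......oo##o#######oo##oo...o....oo.......o.o......o.......o.#####ooooo
370 ......oo##o#######.o##oo...........o.......o.oooo..o....o.oo####oooooo
376 ......oo#############............................................ooooo
382 ......................................................................
388 oooooooooooooooooooooooooooooooooooooooooooooooooooooooooooooooooooooo
```

Run:
```python
from h import *
from bench import manip,viewer
from scipy.optimize import least_squares
c=viewer.get_calibration("wrist"); T=np.array(manip.current_tool_pos());Q=R.from_quat(manip.current_tcp_rot())
P=np.array([(36,30,0),(36,-30,0),(18.2,-4.2,12)])/1000; U=np.array([(305,205.),(441,205),(377,248)])
N=R.from_euler('x',-np.pi)*R.from_euler('y',-np.radians(45))
def W(s,P): return Q.apply((R.from_euler('y',s[0])*R.from_euler('z',s[4])*N).apply(P)+s[1:4])+T
s0=np.r_[0,-N.apply([-.017,.026,.012]),0]
print("nominal",proj(c,W(s0,P)).round(0).tolist())
r=least_squares(lambda s:np.r_[(proj(c,W(s,P))-U).ravel(),(s[2]-s0[2])*1000,s[4]*50],s0)
M=R.from_euler('y',r.x[0])*R.from_euler('z',r.x[4])*N
print("dpitch",np.degrees(r.x[0]),"yaw",r.x[4],r.fun.round(1),"tip in body mm",M.inv().apply(-r.x[1:4])*1000)
for n,s in(("nom",s0),("fit",r.x)):
  print(n,[(p,proj(c,W(s,np.array(p)/1000)).round(0).tolist()) for p in((36,30,12),(36,-30,12),(12,30,12),(12,22,38),(12,30,38),(-16,22,38),(-28,30,44),(-28,-30,44),(-16,-30,44),(-16,-30,12))])
im=cv2.imread("pics/w5.png")
g=cv2.cvtColor(im,cv2.COLOR_BGR2GRAY)
print("col310..450 rows 200-285"); 
for x in (312,335,350,400,420,430): print(x,g[200:284:3,x].tolist())
# left profile
for y in range(204,380,8): print(y,g[y,276:346:2].tolist())
```

```text
nominal [[305.0, 206.0], [442.0, 207.0], [379.0, 250.0]]
dpitch 1.4696733019405372 yaw 0.001344211294951652 [-0.3 -0.1 -0.3  0.3  0.8 -0.3 -0.2  0.1] tip in body mm [-15.93828689  25.74683193  14.57103117]
nom [((36, 30, 12), [305.0, 230.0]), ((36, -30, 12), [447.0, 230.0]), ((12, 30, 12), [306.0, 256.0]), ((12, 22, 38), [323.0, 308.0]), ((12, 30, 38), [305.0, 308.0]), ((-16, 22, 38), [322.0, 326.0]), ((-28, 30, 44), [306.0, 343.0]), ((-28, -30, 44), [418.0, 343.0]), ((-16, -30, 44), [425.0, 338.0]), ((-16, -30, 12), [415.0, 279.0])]
fit [((36, 30, 12), [304.0, 228.0]), ((36, -30, 12), [446.0, 229.0]), ((12, 30, 12), [305.0, 253.0]), ((12, 22, 38), [322.0, 305.0]), ((12, 30, 38), [305.0, 305.0]), ((-16, 22, 38), [321.0, 322.0]), ((-28, 30, 44), [306.0, 338.0]), ((-28, -30, 44), [416.0, 339.0]), ((-16, -30, 44), [422.0, 334.0]), ((-16, -30, 12), [414.0, 276.0])]
col310..450 rows 200-285
312 [154, 150, 121, 187, 187, 186, 190, 191, 193, 199, 178, 172, 174, 173, 171, 172, 168, 169, 166, 185, 186, 185, 186, 186, 188, 185, 190, 184]
335 [97, 108, 118, 187, 187, 191, 190, 190, 188, 227, 22
[... 3728 characters left out ...]
5, 135, 136, 133, 185, 223, 110, 67, 65]
348 [72, 67, 67, 67, 67, 87, 213, 181, 117, 157, 142, 61, 65, 63, 96, 148, 150, 152, 148, 149, 149, 149, 149, 132, 65, 65, 62, 230, 255, 140, 181, 215, 85, 68, 74]
356 [69, 69, 63, 70, 65, 51, 206, 179, 124, 164, 150, 62, 62, 63, 117, 147, 146, 145, 139, 142, 142, 143, 147, 136, 63, 68, 58, 250, 255, 157, 189, 207, 43, 65, 68]
364 [69, 73, 65, 67, 66, 63, 50, 46, 83, 167, 148, 60, 65, 57, 179, 201, 195, 200, 196, 199, 200, 203, 198, 198, 56, 69, 58, 237, 255, 236, 44, 53, 61, 67, 66]
372 [65, 69, 70, 68, 67, 66, 46, 42, 83, 162, 166, 198, 194, 196, 200, 197, 199, 194, 200, 194, 195, 194, 195, 193, 190, 188, 181, 255, 219, 173, 126, 124, 124, 127, 132]
```

The bracket kept its orientation in the hand (pitch error about 1.5°) and is held by the cheek, with the tips at body (-16, 26, 14). That is fine for standing it up. I'll rotate halfway and choose the best standing pose.

Run:
```python
from h import *
from bench import manip
a=np.radians(45); tq=lambda yw,k:(R.from_euler('z',yw)*R.from_euler('y',a-np.radians(k))*R.from_euler('x',np.pi)).as_quat()
manip.move_pose([.56,-.34,.13],tq(.28,45)); q0=np.array(manip.current_q()); print(q0.round(2),manip.current_finger_gap(),manip.current_clock())
L=np.array([[-2.88,2.88],[-.31,2.03],[-1.54,1.56],[.2,2.42],[-1.41,4.55],[.19,2.02],[-2.57,2.57]])
out=[]
for yw in (.6,.4,.28,.1,-.1,-.3,-.5,-.8):
  for P in ([.52,-.34],[.58,-.34],[.62,-.36],[.58,-.25]):
    s=manip.solve_ik([*P,.013],tq(yw,90)); 
    if s is None: continue
    out.append((np.abs(s-q0).max().round(2),min((s-L[:,0]).min(),(L[:,1]-s).min()).round(2),yw,P,s.round(2).tolist()))
for o in sorted(out,key=lambda o:o[0])[:10]: print(o)
```

```text
[ 0.19  0.58  0.44  1.63 -0.28  1.   -0.57] 0.007919069339292836 24.975
(np.float64(1.17), np.float64(0.31), 0.4, [0.62, -0.36], [1.22, 0.87, -0.48, 1.81, -0.94, 0.5, 0.6])
(np.float64(1.2), np.float64(0.54), 0.6, [0.62, -0.36], [1.09, 0.89, -0.31, 1.68, -0.87, 0.75, 0.63])
(np.float64(1.26), np.float64(0.52), 0.6, [0.58, -0.34], [1.16, 0.85, -0.34, 1.78, -0.89, 0.72, 0.7])
(np.float64(1.27), np.float64(0.29), 0.4, [0.58, -0.34], [1.28, 0.84, -0.51, 1.91, -1.0, 0.48, 0.7])
(np.float64(1.27), np.float64(0.19), 0.28, [0.62, -0.36], [1.24, 0.85, -0.52, 1.89, -1.14, 0.38, 0.7])
(np.float64(1.3), np.float64(0.33), 0.6, [0.58, -0.25], [1.21, 0.83, -0.51, 1.96, -0.93, 0.52, 0.73])
(np.float64(1.36), np.float64(0.51), 0.6, [0.52, -0.34], [1.23, 0.81, -0.31, 1.87, -0.9, 0.74, 0.8])
(np.float64(1.38), np.float64(0.33), 0.4, [0.52, -0.34], [1.36, 0.8, -0.48, 2.0, -1.04, 0.52, 0.81])
(np.float64(1.39), np.float64(0.06), 0.4, [0.58, -0.25], [1.37, 0.87, -0.73, 2.08, -1.13, 0.25, 0.83])
(np.float64(1.4), np.float64(0.14), 0.28, [0.52, -0.34], [1.5, 0.84, -0.65, 2.07, -1.1, 0.33, 0.83])
```

Run:
```python
from h import *
from bench import manip,effector,viewer
import pickle
a=np.radians(45); tq=lambda yw,k:(R.from_euler('z',yw)*R.from_euler('y',a-np.radians(k))*R.from_euler('x',np.pi)).as_quat()
P=np.array([.57,-.34])
manip.move_pose([*P,.11],tq(.6,90)); print(manip.current_q().round(2),manip.current_finger_gap(),manip.current_force())
manip.servo_line([*P,.03],vel=.12)
z=.03; f0=manip.current_force()[2]
while z>.008:
    z-=.0015; manip.servo_line([*P,z],vel=.03); f=manip.current_force()[2]
    if f-f0>4: break
print("contact z",z,f0,f,manip.current_tool_pos())
effector.open_jaws(); manip.sleep(.1)
p=np.array(manip.current_tool_pos()); d=R.from_quat(manip.current_tcp_rot()).apply([0,0,1])
print("tip",p,manip.current_force())
manip.servo_line(p-d*.1,vel=.2)
yb=.6; B=p*[1,1,0]+R.from_euler('z',yb).apply([0,-.026,0])+0   # body origin offset below
# body origin: tip is at body (x=-16,y=26,z=14.5); standing z_body -> -X'
B=p*[1,1,0]-R.from_euler('z',yb).apply([-.0145,.026,0]); print("origin est",B)
o=R.from_euler('z',yb).apply([-.02,0,0])
manip.move_pose([B[0]+o[0],B[1]+o[1],.22],down(yb))
c=viewer.get_calibration("wrist");im=viewer.get_image("wrist");pickle.dump((c,B,yb),open("w6.pkl","wb"));cv2.imwrite("pics/w6.png",im[:,:,::-1])
M=np.array([(0,30,64),(0,-30,64),(-12,-30,64),(-12,30,64),(-44,30,12),(-44,-30,12)])/1000
print(proj(c,R.from_euler('z',yb).apply(M)+B).round(0).tolist(),manip.current_clock())
```

```text
[ 1.04  0.66 -0.16  1.8  -0.94  0.89  0.64] 0.00809176857888205 [-0.28555664 -0.41062359 -2.15696978]
contact z 0.008999999999999989 -2.553137486589907 3.410078499445222 [ 0.57021415 -0.34007337  0.00973908]
tip [ 0.56997532 -0.33995261  0.0089749 ] [ 0.00496625  0.13303873 -0.15834101]
origin est [ 0.59662339 -0.35322402  0.        ]
[[285.0, 200.0], [347.0, 200.0], [347.0, 212.0], [286.0, 212.0], [290.0, 231.0], [342.0, 231.0]] 33.625
```

```bash
python3 -c "
import cv2
im=cv2.imread('pics/w6.png');cv2.imwrite('pics/w6c.png',cv2.resize(im[150:270,236:396],None,fx=5,fy=5,interpolation=cv2.INTER_CUBIC))"
```

```text
(no output)
```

View pics/w6c.png

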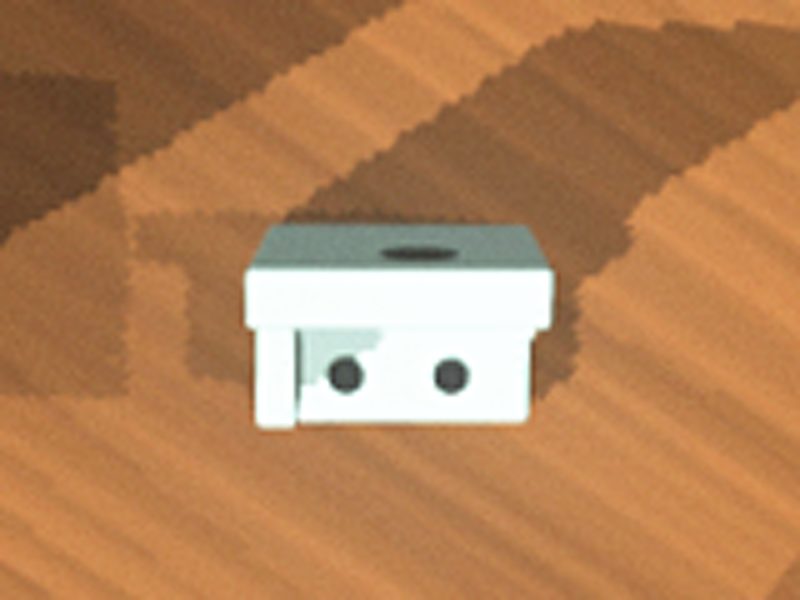

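The bracket stands on its foot, open side towards the robot, cheek at the left, two foot holes in front. Its wall-top corners are (246,268), (553,268), (553,329) and (246,329). I'll refine and grip the wall.

Run:
```python
from h import *
from fit import fit
from bench import manip,effector,viewer
import pickle
c,B,yb=pickle.load(open("w6.pkl","rb"))
V=lambda x,y:(236+(x+.5)/5-.5,150+(y+.5)/5-.5)
s,r=fit([((0,30,64),V(247,268)),((0,-30,64),V(552,268)),((-12,-30,64),V(552,328)),((-12,30,64),V(247,328)),((-44,-30,12),V(530,422)),((0,30,0),V(272,225)),((0,-30,0),V(530,225))][:5],[B[0],B[1],yb],c)
print(s,r.tolist())
Y=R.from_euler('z',s[2]); t=Y.apply([-.006,.006,.030])+[s[0],s[1],0]
q=down(s[2]+np.pi/2)
manip.move_pose([t[0],t[1],.13],q); manip.servo_line(t,vel=.12); print(manip.current_force(),manip.current_tool_pos()-t)
effector.close(40); manip.sleep(.2); print("gap",manip.current_finger_gap()); f0=manip.current_force()
p=np.array(manip.current_tool_pos()); print("shift",Y.inv().apply(p-t))
manip.servo_line([p[0],p[1],.2],vel=.2); print("gap",manip.current_finger_gap(),manip.current_force(),manip.current_clock())
yaw=-.062; n=np.array([.6073,.0943,0])+R.from_euler('z',yaw).apply([.018,.006,0])
manip.move_pose([n[0],n[1],.2],down(yaw+np.pi/2)); print(manip.current_tool_pos()-n,manip.current_clock(),manip.current_q().round(2))
c=viewer.get_calibration("wrist");im=viewer.get_image("wrist");pickle.dump(c,open("w7.pkl","wb"));cv2.imwrite("pics/w7.png",im[:,:,::-1])
# green fence pixels
g=cv2.cvtColor(im,cv2.COLOR_RGB2HSV); m=(cv2.inRange(g,(50,120,60),(75,255,255))); ys,xs=np.nonzero(m[:, 300:400]); print("fence px",xs.min()+300,xs.max()+300,ys.min(),ys.max(),len(xs))
Z=R.from_euler('z',yaw); print(proj(c,Z.apply(np.array([(26,34,52),(26,-34,52),(34,34,52),(34,-34,52)])/1000)+[.6073,.0943,0]).round(1).tolist())
```

```text
[ 0.5933219  -0.354387    0.60154128] [[0.4, 0.1], [0.5, 0.1], [0.2, 0.1], [0.2, 0.1], [0.0, 0.1]]
[-0.42636819 -0.16537945 -0.3072636 ] [ 0.00082706 -0.00033337  0.0009225 ]
gap 0.011409047922130598
shift [ 1.90029636e-04  8.47642464e-05 -4.31625276e-05]
gap 0.011554979754260635 [-5.47817155e-04  2.71638694e-01 -2.96341367e+00] 38.2917
[ 0.00032234 -0.0018687   0.19970847] 39.95 [-0.04  0.45 -0.21  1.61  0.11  1.1  -0.34]
fence px 322 329 196 260 432
[[322.4, 192.5], [322.0, 260.8], [330.8, 192.5], [330.0, 260.8]]
```

The grip is good (12 mm wall, gap 11.5) and the fence is at the predicted pixels (x 322..329). I'll lower it into the nest.

Run:
```python
from h import *
from bench import manip,effector,viewer
import pickle
yaw=-.062; Z=R.from_euler('z',yaw); n=np.array([.6073,.0943,0])+Z.apply([.018,.006,0])
manip.servo_line(n+[0,0,.115],vel=.15); manip.sleep(.15)
print("err",Z.inv().apply(manip.current_tool_pos()-n))
manip.servo_line(n+[0,0,.072],vel=.08)
f0=np.array(manip.current_force()); print(f0,Z.inv().apply(manip.current_tool_pos()-n))
z=.072
while z>.062:
    z-=.0015; manip.servo_line(n+[0,0,z],vel=.03); f=np.array(manip.current_force())-f0
    if f[2]>5: break
print("contact",z,f,manip.current_tool_pos())
x=0
if .063<z<.069:
    while x<.005:
        x+=.001; manip.servo_line(n+Z.apply([x,0,0])+[0,0,z],vel=.03); f=Z.inv().apply(np.array(manip.current_force())-f0)
        if f[0]<-5: break
    print("fence slide",x,f)
    effector.open_jaws(); manip.sleep(.1)
    p=np.array(manip.current_tool_pos());manip.servo_line([p[0],p[1],.2],vel=.2)
    im=viewer.get_image("wrist");c=viewer.get_calibration("wrist");cv2.imwrite("pics/w8.png",im[:,:,::-1]);pickle.dump(c,open("w8.pkl","wb"))
print(manip.current_clock())
```

```text
err [0.00124852 0.00029549 0.1166023 ]
[-0.49793111 -0.47024649 -2.44397769] [-2.88721918e-05  7.80147703e-05  7.17028147e-02]
contact 0.06449999999999999 [-1.61641234 -0.37177831  8.14036185] [0.62602232 0.09921462 0.0657474 ]
fence slide 0.002 [-5.12651525 -0.95565335 10.5125033 ]
45.6
```

Contact came at TCP z 65.7 mm against 66 expected, so the foot is on the nest floor. I'll check the wall in the wrist picture with numbers.

Run:
```python
from h import *
import pickle
c=pickle.load(open("w8.pkl","rb"));im=cv2.imread("pics/w8.png");g=cv2.cvtColor(im,cv2.COLOR_BGR2GRAY);hsv=cv2.cvtColor(im,cv2.COLOR_BGR2HSV)
Z=R.from_euler('z',-.062);N=[.6073,.0943,0]
for n,x in(("back26",26),("back24",24)):
    print(n,proj(c,Z.apply(np.array([(x,30,100),(x,-30,100),(x-12,-30,100),(x-12,30,100),(x-44,0,48)])/1000)+N).round(0).tolist())
print("fence",proj(c,Z.apply(np.array([(26,0,52),(34,0,52),(26,-34,66),(-34,0,42)])/1000)+N).round(0).tolist())
u=proj(c,Z.apply(np.array([.02,0,.1]))+N).round().astype(int);print(u)
for dy in(-25,-15,-5,5,15,25): print(u[1]+dy,u[0]-50,g[u[1]+dy,u[0]-50:u[0]+40:2].tolist())
m=cv2.inRange(hsv,(50,120,60),(75,255,255))[150:300,280:380];ys,xs=np.nonzero(m);print("green",xs.min()+280,xs.max()+280,ys.min()+150,ys.max()+150)
for x in (u[0]-5,u[0]): print("col",x,u[1]-50,g[u[1]-50:u[1]+60:2,x].tolist())
```

```text
back26 [[324.0, 207.0], [323.0, 277.0], [309.0, 277.0], [309.0, 207.0], [277.0, 228.0]]
back24 [[321.0, 207.0], [321.0, 277.0], [307.0, 277.0], [307.0, 207.0], [275.0, 228.0]]
fence [[322.0, 229.0], [331.0, 229.0], [322.0, 268.0], [262.0, 227.0]]
[316 243]
218 266 [227, 157, 191, 141, 215, 225, 226, 184, 56, 69, 68, 60, 231, 220, 192, 193, 193, 193, 195, 183, 229, 226, 227, 227, 227, 228, 210, 114, 128, 132, 137, 131, 193, 191, 192, 195, 192, 167, 92, 91, 92, 91, 88, 86, 90]
228 266 [225, 184, 182, 155, 187, 228, 223, 224, 224, 227, 227, 225, 227, 221, 195, 192, 193, 196, 194, 180, 231, 226, 226, 228, 228, 229, 208, 114, 130, 135, 138, 132, 198, 191, 190, 195, 190, 145, 89, 92, 93, 89, 84, 89, 86]
238 266 [224, 213, 157, 186, 182, 225, 223, 228, 113, 60, 62, 127, 232, 212, 188, 192, 192, 188, 194, 185, 231, 228, 229, 229, 228, 228, 202, 113, 136, 134, 133, 136, 195, 186, 192, 191, 190, 109, 90, 88, 90, 92, 93, 95, 90]
248 266 [224, 214, 107, 145, 168, 227, 224, 226, 226, 225, 224, 226, 226, 227, 192, 210, 187, 192, 191, 182, 232, 226, 228, 228, 229, 231, 204, 119, 139, 140, 141, 138,
[... 412 characters left out ...]
 231, 232, 197, 154, 152, 149, 155, 153, 153, 146, 156, 182, 190, 68, 169, 168, 168, 163, 161, 162, 165]
green 321 329 197 262
col 311 193 [195, 204, 110, 95, 129, 131, 128, 115, 224, 227, 227, 227, 229, 227, 226, 228, 227, 228, 227, 228, 228, 229, 227, 228, 227, 227, 227, 228, 225, 225, 227, 230, 229, 228, 229, 229, 230, 229, 230, 229, 233, 230, 238, 242, 243, 242, 242, 242, 241, 243, 243, 243, 243, 243, 243]
col 316 193 [229, 237, 119, 92, 123, 122, 126, 112, 221, 229, 230, 228, 228, 228, 226, 227, 229, 228, 230, 230, 228, 230, 231, 231, 228, 230, 229, 229, 229, 232, 229, 231, 231, 231, 230, 230, 231, 232, 233, 233, 232, 227, 237, 241, 240, 241, 241, 241, 240, 241, 241, 241, 242, 241, 241]
```

The wall is square (edges at 305..319 in every row), about 2 mm off the fence and centred in y (rows 208..277). It is seated, so I'll push the carriage home.

Run:
```python
from h import *
from bench import manip,effector,viewer
import pickle
yaw=-.062; Z=R.from_euler('z',yaw); ey=Z.apply([0,1,0]); h=np.array([.5995,-.0305,.071])
manip.move_pose([h[0],h[1],.18],down(yaw+np.pi/2)); manip.servo_line(h,vel=.15); print(manip.current_force(),manip.current_tool_pos()-h)
effector.close(35); manip.sleep(.1); print("gap",manip.current_finger_gap())
p0=np.array(manip.current_tool_pos())
manip.servo_line(p0+.1425*ey,vel=.08); manip.sleep(.2)
p1=np.array(manip.current_tool_pos()); print("moved",(p1-p0)@ey,Z.inv().apply(manip.current_force()))
effector.open_jaws(); manip.sleep(.1)
manip.servo_line([p1[0],p1[1],.2],vel=.2)
c=viewer.get_calibration("wrist");im=viewer.get_image("wrist");cv2.imwrite("pics/w9.png",im[:,:,::-1])
hsv=cv2.cvtColor(im,cv2.COLOR_RGB2HSV)
m=cv2.inRange(hsv,(0,180,120),(6,255,255)); k,_,st,ce=cv2.connectedComponentsWithStats(m); print([(ce[i].round(0).tolist(),int(st[i,4])) for i in range(1,k) if st[i,4]>60])
H=np.array([.6094,.1235,0])
P=lambda *a:proj(c,Z.apply(np.array(a)/1000)+H).round(0).tolist()
print("handle home px",P(0,-15,102),"handle 5mm out",P(0,-20,102),"wall near corners",P(24,80,100),P(12,80,100),P(26,76,52))
u=P(18,80,100); g=cv2.cvtColor(im,cv2.COLOR_RGB2GRAY); r=int(u[1]); print(u)
for y in (r-12,r-8,r-4): print(y,g[y,int(u[0])-50:int(u[0])+40:2].tolist())
t=viewer.get_image("top");cv2.imwrite("pics/t9.png",t[:,:,::-1])
a=cv2.imread("pics/top0.png");d=cv2.absdiff(a,t[:,:,::-1]).max(2)
print("right bracket/spanner/screwdriver diffs",[(int((d[y0:y1,x0:x1]>60).sum())) for y0,y1,x0,x1 in((235,268,375,405),(275,335,190,245),(285,345,375,440))],manip.current_clock())
```

```text
[-0.2907437  -0.37465236 -0.13278766] [0.00094653 0.0005654  0.00085917]
gap 0.020545112675307432
moved 0.14012690328375155 [ 3.77639795 -8.02119202 -0.41625615]
[([313.0, 236.0], 251)]
handle home px [315.0, 237.0] handle 5mm out [315.0, 243.0] wall near corners [347.0, 116.0] [332.0, 116.0] [344.0, 125.0]
[339.0, 116.0]
104 [145, 142, 110, 127, 126, 126, 123, 96, 89, 122, 129, 124, 126, 150, 130, 120, 158, 146, 197, 194, 119, 92, 129, 124, 123, 120, 122, 123, 115, 124, 129, 129, 154, 184, 188, 188, 184, 185, 64, 147, 177, 177, 181, 179, 178]
108 [142, 144, 110, 122, 125, 122, 123, 127, 126, 129, 129, 128, 126, 122, 122, 125, 128, 125, 119, 124, 69, 98, 130, 121, 127, 126, 126, 123, 115, 127, 127, 132, 149, 185, 186, 188, 178, 178, 65, 159, 178, 179, 179, 176, 177]
112 [140, 142, 109, 126, 122, 125, 123, 128, 122, 124, 125, 126, 124, 126, 121, 128, 129, 126, 123, 129, 68, 98, 127, 126, 129, 130, 121, 124, 112, 130, 132, 128, 155, 183, 186, 187, 184, 174, 69, 167, 172, 176, 180, 173, 176]
right bracket/spanner/screwdriver diffs [27, 0, 5] 52.625
```

```bash
python3 -c "
from bench import manip
print(manip.hand_in(),manip.current_clock())"
```

```text
the job is handed in; nothing more can be done
the job is handed in; nothing more can be done
```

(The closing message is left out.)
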